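# Clamp the mended pill box

## Task

The flip-lid pill box is being mended and lies in one of the two hand clamps on the board, the round vial in the other. Work only the clamp with the pill box: pump its squeeze trigger, without touching jaw or box, until the jaw has closed on the box and presses it against the stop, and finish while still holding the trigger squeezed, so that the box stays firmly gripped (about 10 N) but is never crushed (over 20 N). Leave the other clamp and the other things on the board alone.

Things in the scene. Friction and masses are not known exactly. Their poses are not given: they have to be found in the camera images.
- board: Plywood mending board, 380 x 340 x 15 mm, fixed on the table. Origin at the centre of its underside, z up. Two identical one-hand ratchet clamps are screwed on it side by side, 'left' at its y = +100 mm and 'right' at its y = -100 mm; both push along the board's +x. Clamp heights below are above the table.
- pillbox: Flat rectangular orange plastic pill box with a flip lid (shut), 44 mm along its x, 64 mm along its y, 32 mm high, about 60 g, loose on the board between the jaw and the stop of one of the two clamps, 10 to 22 mm short of that stop, turned less than 0.1 rad from the clamp. Origin at the centre of its underside.
- vial: Round orange plastic pill vial with a white cap, 37 mm across, 60 mm high, standing between jaw and stop of the other clamp. Origin at the centre of its underside.
- ointment: Small closed jar, 42 mm across, 35 mm high, on the board between the clamps. Origin under its centre.
- tape: Roll of tape, a ring 52 mm across and 20 mm high, lying on the board between the clamps. Origin under its centre.
- left_squeeze (a point): Point midway between the two trigger wings of the left clamp, at the height of their round grip bars: board frame (-60, +100, 115) mm. Pinch the wings here from above, the fingers closing along the board's x. Nothing but the wings is higher than 66 mm above the table here.
- left_trigger (a joint): Squeeze of the left clamp's trigger, rad: 0 = wings fully open (62 mm over the outsides of their grip bars), 0.182 = fully squeezed (42 mm over the outsides, hard stop). The two wings pivot 55 mm below the bars' middle, always close by equal amounts and spring open again (2.5 N when open to 4.5 N fully squeezed).
- left_front_wing: Grip bar of the left trigger's wing nearer the stop: a black round bar 16 mm thick, 36 mm long across the clamp (its y). Origin at its centre, 23 mm on the stop's side of left_squeeze when open, 13 mm when fully squeezed.
- left_back_wing: The same for the wing on the other side.
- left_bar (a joint): Travel of the left clamp's toothed bar towards the stop, m (0 = fully back). Each mm that the wings close drives it 1 mm once the pawl has caught a tooth (teeth 6 mm apart); opening the wings leaves it where it is, so a full pump advances it about 18 mm. A brake resists with about 3 N of friction.
- left_nose (a joint): How far the left jaw's spring nose is pushed in, m: 0 when touching nothing, at most 0.022. The jaw pushes with 1.5 N per mm of this. With the trigger let go the brake holds only about 3 N; more must be kept up by squeezing (a pinch of 16 N on the wings leaves about 8 N at the jaw).
- left_jaw: Jaw plate of the left clamp, 6 mm thick, 40 mm wide, 30 mm high, rubber faced. Origin at the centre of its pressing face, 37 mm above the table; the face is 100 mm on the stop's side of left_squeeze when bar and nose are at 0.
- left_stop: Fixed steel stop of the left clamp, 60 mm wide, 40 mm high. Origin at the foot of its face towards the jaw, 215 mm from left_squeeze along the board's x.
- right_squeeze (a point): Point midway between the two trigger wings of the right clamp, at the height of their round grip bars: board frame (-60, -100, 115) mm. Pinch the wings here from above, the fingers closing along the board's x. Nothing but the wings is higher than 66 mm above the table here.
- right_trigger (a joint): Squeeze of the right clamp's trigger, rad: 0 = wings fully open (62 mm over the outsides of their grip bars), 0.182 = fully squeezed (42 mm over the outsides, hard stop). The two wings pivot 55 mm below the bars' middle, always close by equal amounts and spring open again (2.5 N when open to 4.5 N fully squeezed).
- right_front_wing: Grip bar of the right trigger's wing nearer the stop: a black round bar 16 mm thick, 36 mm long across the clamp (its y). Origin at its centre, 23 mm on the stop's side of right_squeeze when open, 13 mm when fully squeezed.
- right_back_wing: The same for the wing on the other side.
- right_bar (a joint): Travel of the right clamp's toothed bar towards the stop, m (0 = fully back). Each mm that the wings close drives it 1 mm once the pawl has caught a tooth (teeth 6 mm apart); opening the wings leaves it where it is, so a full pump advances it about 18 mm. A brake resists with about 3 N of friction.
- right_nose (a joint): How far the right jaw's spring nose is pushed in, m: 0 when touching nothing, at most 0.022. The jaw pushes with 1.5 N per mm of this. With the trigger let go the brake holds only about 3 N; more must be kept up by squeezing (a pinch of 16 N on the wings leaves about 8 N at the jaw).
- right_jaw: Jaw plate of the right clamp, 6 mm thick, 40 mm wide, 30 mm high, rubber faced. Origin at the centre of its pressing face, 37 mm above the table; the face is 100 mm on the stop's side of right_squeeze when bar and nose are at 0.
- right_stop: Fixed steel stop of the right clamp, 60 mm wide, 40 mm high. Origin at the foot of its face towards the jaw, 215 mm from right_squeeze along the board's x.
Things that resemble listed ones, but are neither listed nor needed, are in the scene too. What is shaped like the pillbox but yellow is not meant.

How it is judged (in metres and radians):
On the way:
1. the jaw of the pill box's clamp has come up against the box (contact force between any of left_jaw, right_jaw and pillbox above 0.15 N), for 0.02 s.
At the end, for the whole second after the job is handed in: The pill box is pressed between jaw and stop of its clamp: jaw on box 5 to 16 N, box on stop more than 4 N, and the robot's fingers still squeeze that clamp's trigger wings with more than 2 N (((y of pillbox in the frame of board above 0 m and contact force between left_jaw and pillbox between 5 and 16 N and contact force between left_stop and pillbox above 4 N and (contact force between the fingers and left_front_wing above 2 N or contact force between the fingers and left_back_wing above 2 N)) or (y of pillbox in the frame of board below 0 m and contact force between right_jaw and pillbox between 5 and 16 N and contact force between right_stop and pillbox above 4 N and (contact force between the fingers and right_front_wing above 2 N or contact force between the fingers and right_back_wing above 2 N)))); the arm keeps its last pose, push and grip.
It fails at once if the other clamp is worked: its jaw moves more than 5 mm (y of pillbox in the frame of board above 0 m and distance of right_jaw from where it was at the start of the episode above 0.005 m).
It fails at once if the other clamp is worked: its jaw moves more than 5 mm (y of pillbox in the frame of board below 0 m and distance of left_jaw from where it was at the start of the episode above 0.005 m).
It fails at once if the pill box is crushed: the jaw presses on it with more than 22 N (contact force between any of left_jaw, right_jaw and pillbox above 22 N).
It fails at once if the robot touches a jaw or the pill box with more than 1 N instead of working the trigger (contact force between any of the fingers, the arm and left_jaw above 1 N or contact force between any of the fingers, the arm and right_jaw above 1 N or contact force between any of the fingers, the arm and pillbox above 1 N).
It fails at once if the vial, the jar or the tape roll is shifted by more than 20 mm (distance of any of vial, ointment, tape from where it was at the start of the episode above 0.02 m).
It also fails if it takes over 45 s, if anything falls off the work surface, if the arm or the gripper's body presses on something with over 40 N, if the wrist force passes 120 N, or if a joint passes its speed limit or range.

## Robot

A 7-joint arm with a two-finger parallel gripper is mounted at the origin on the work surface. World frame = base frame: x ahead of the robot, y to its left, z up, the work surface at z = 0. Lengths are in mm, angles in rad, forces in N, time in s.
With the tool pointing down it reaches from about 400 to 850 mm from the base axis. Payload 10.4 kg.
Tool frame: the origin (TCP) lies at the very end of the fingers, on their centre line; the grasp point (between the pads) lies env.grip_depth behind it (env.grip_depth is the distance from the TCP to the grasp point, in mm); z points along the fingers, y is the line along which they close (so a half turn about z gives the same grasp; the last joint's range is limited). The gripper opens to 85 mm and grips with 20 to 120 N. Pads are 22 mm wide; open, the fingers measure 114 mm over their backs; the gripper's body (76 mm by 85 mm) begins 54 mm behind the grasp point. The pads swing forward as they close: fully open they stand 13 mm farther back than shut.
Start: joints at [-1.164, 0.332, -0.065, 1.46, 0.022, 1.35, -0.088], TCP at [260.421, 568.185, 209.738] pointing down, gripper open.
Joint ranges: [-2.6, 2.6], [-0.5, 2.12], [-1.47, 1.34], [0.16, 2.42], [-1.27, 4.41], [0.06, 2.06], [-2.6, 2.6]. Speed limits (rad/s): [2.22, 2.22, 2.79, 2.79, 3.14, 3.14, 3.14].

## Interface

Orientations are given as a unit quaternion [x, y, z, w].
In Python, from cell import env gives the robot as it stands. The module is installed in compiled form; this text tells all that it offers.
- The arm moves only by the tool carry_out, never from a script. Its argument "commands" is a list of rows, each an object with "hand": the opening, from -1 (shut) to 1 (fully open); "slide": the shift along the world's x, y, z each as a share of 4 cm, from -1 to 1, a list of three; "rotation": the turn, a rotation vector about the world's x, y, z each as a share of 6 degrees, from -1 to 1, a list of three. In form: [{"hand": hand, "slide": [tx, ty, tz], "rotation": [rx, ry, rz]}, ...]. A call has 1 to 10 rows; each row shifts and turns the commanded pose from where the row before left it; what a row does not reach is not made up. A row lasts 1/12 s, in which the tool goes at most 41.7 mm and 7.16 degrees, less where a joint would pass 70% of its speed; a pose out of reach is approached as far as the arm can. A call with a number of a shift or a turn outside -1 to 1 is refused whole. A call with a gripper value outside its range is refused whole. The fingers move at their own pace and stop on an object; "squeeze" is the grip in N (left out, the last holds). Time passes only in rows, so rows that do not move let the fingers close. It gives the time, the measured TCP pose, the force, the opening and the grip force at its end, in the units of the state.
- env.state(): the state, without advancing time (a new reading comes with each control period).
- env.read_camera(name): name is "scene" or "side" or "wrist"; returns the picture (400x640x3 uint8, red, green, blue); there is no depth.
- env.calibration(name): a dict with "fx", "fy", "cx", "cy" (pixels), "distortion" ([k1, k2, p1, p2, k3] as OpenCV has them; the pictures are not rectified), "xyz" and "orientation" of the camera in the world. Camera axes: x right, y up, looking along -z (the intrinsics and any distortion apply to the point x, -y, -z); pixel columns grow to the right and rows downward; lengths in mm; the calibration is good to about 2 mm. A picture is of the moment at which its call begins: read the wrist's pose just before it. calibration takes no time and is no camera call; for the wrist camera it gives the pose at the moment of the call.
- env.job_done(): hands the job in; it is judged then, once.
Trained networks look in the newest picture that a camera, given by its name, has taken for a name from the list of things; names that differ only in an ending like _2 or _b are one class to them, and where a whole thing is asked for, a point or a joint stands for the part that bears it (a point fixed in the world has none). Each returns a list of dicts, best first, with "conf" (0 to 1); they miss things now and then, are a little off and sometimes report something else, mostly with a low value. They report only what shows in the picture. A call takes as long as a camera call. They do not tell look-alikes from the thing itself.
- env.boxes_of(label, camera): "point" ([x, y, z] in mm, in world coordinates, good to about 4 mm: the middle of the surface that is visible of it).
The state is a dict: "time_s": time; "q": joint angles; "dq": joint speeds; "tau": joint torques, N m; "eef_pos": TCP position; "ee_rot": TCP orientation; "wrist_force": force on the tool from outside, world axes, zero at the start; "moment": the same for the moment, N m; "finger_gap": finger opening in mm; "grasp_force": force on a finger pad.
Only numpy, scipy, OpenCV 4.12 (cv2) and the standard library are available. Lean on these libraries where they do the work, as an engineer would, in place of code of your own. Each camera call takes 0.05 s, during which the arm holds its last target. There are 200 camera calls.

## Working session

There is one attempt and no reset: what is moved stays moved. The work goes in short steps, Python scripts to look and compute and a tool call to move; the robot and the scene stay as the last step left them, time stands still between calls to the robot, and variables do not carry over. Pictures are saved under pics/ and viewed, at most 10 in all, crops included, and the job is handed in when it is done.

Besides the shell and the picture viewer there is one more tool, called after ">>>" by a JSON object that holds its "fn" and its "kwargs". carry_out: Moves the arm, as the interface text tells. Shift numbers are shares of 4 cm and turn numbers shares of 6 degrees, none past 1 either way. Its arguments: {"type":"object","properties":{"commands":{"type":"array","items":{"type":"object","properties":{"hand":{"type":"number"},"slide":{"type":"array","items":{"type":"number","minimum":-1,"maximum":1}},"rotation":{"type":"array","items":{"type":"number","minimum":-1,"maximum":1}}}}},"squeeze":{"type":"number"}},"required":["commands"]}

```bash
mkdir -p pics
python3 - <<'E'
from cell import env
import cv2
s=env.state(); print({k:s[k] for k in('time_s','eef_pos','ee_rot','finger_gap')}, env.grip_depth)
for c in('scene','side'):
    cv2.imwrite(f'pics/{c}0.png',env.read_camera(c)[:,:,::-1])
    k=env.calibration(c); print(c,k['xyz'],k['orientation'])
    for l in('pillbox','vial','left_front_wing','left_back_wing','right_front_wing','right_back_wing','left_stop','left_jaw','ointment','tape'):
        print(l,[([round(v) for v in d['point']],round(d['conf'],2)) for d in env.boxes_of(l,c)[:3]])
E
```

```text
{'time_s': 0.0, 'eef_pos': array([260.28229519, 567.76242325, 208.8747079 ]), 'ee_rot': array([ 2.13260134e-01,  9.76995169e-01, -7.35094195e-04, -1.18676939e-04]), 'finger_gap': 85.49813154730845} 18.700000000000003
scene [ 841.56917202 -373.95033105  647.5864666 ] [0.30970751 0.08066442 0.22059489 0.92136442]
pillbox [([841, -90, 31], 0.75), ([836, -194, 29], 0.74)]
vial [([674, 15, 69], 0.79)]
left_front_wing [([580, -118, 17], 0.62), ([524, 9, 122], 0.52)]
left_back_wing [([522, 8, 121], 0.6)]
right_front_wing [([536, -190, 119], 0.8)]
right_back_wing [([492, -187, 119], 0.68)]
left_stop [([726, 21, 45], 0.97)]
left_jaw [([604, 11, 45], 0.54)]
ointment [([644, -94, 51], 0.62)]
tape [([475, -95, 35], 0.65)]
side [ 292.61681749 -702.2342629   633.49680749] [ 0.46763982 -0.10548953 -0.18804289  0.85721924]
pillbox [([677, -186, 47], 0.79), ([831, -202, 30], 0.71), ([831, -86, 31], 0.59)]
vial [([668, 14, 59], 0.78)]
left_front_wing [([519, 5, 122], 0.55)]
left_back_wing []
right_front_wing [([531, -191, 119], 0.55), ([472, -104, 29], 0.28)]
right_back_wing [([482, -194, 123], 0.77), ([463, -194, 44], 0.19)]
left_stop [([716, 12, 40], 0.9)]
left_jaw [([604, 12, 44], 0.67), ([484, -197, 123], 0.27), ([461, -198, 42], 0.25)]
ointment [([635, -100, 44], 0.89), ([517, 2, 120], 0.43)]
tape []
```

View pics/scene0.png

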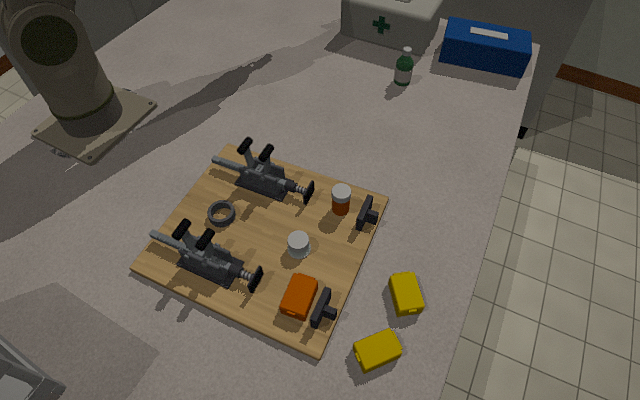

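View pics/side0.png

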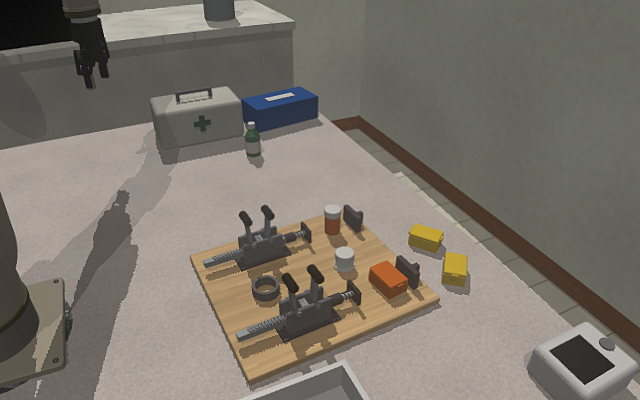

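The orange box (scene 299,296) lies in the nearer, right clamp; the vial (341,199) is in the left one. Board corners in scene are at about (228,147), (387,197), (320,357), (132,268). I'll work out the board pose from these.

```bash
cat > h.py <<'E'
import numpy as np,cv2
from scipy.spatial.transform import Rotation as R
from cell import env
def K(k): return np.array([[k['fx'],0,k['cx']],[0,k['fy'],k['cy']],[0,0,1.]]),np.array(k['distortion'],float)
def px2w(k,uv,z):
    M,d=K(k); n=cv2.undistortPoints(np.array(uv,float).reshape(-1,1,2),M,d)[:,0]
    r=R.from_quat(k['orientation']).apply(np.c_[n[:,0],-n[:,1],-np.ones(len(n))]); o=np.array(k['xyz'])
    return o+r*((z-o[2])/r[:,2])[:,None]
def w2px(k,P):
    M,d=K(k); c=R.from_quat(k['orientation']).inv().apply(np.array(P,float)-k['xyz'])
    return cv2.projectPoints(c*[1,-1,-1],np.zeros(3),np.zeros(3),M,d)[0][:,0]
E
python3 - <<'E'
from h import *
for c,uv in(('scene',[(228,146),(388,197),(320,358),(132,268)]),('side',[(191,256),(345,207),(440,298),(249,376)])):
    k=env.calibration(c); p=px2w(k,uv,15)[:,:2]
    print(c,p.round(),'ctr',p.mean(0).round(1))
    d1=p[1]-p[0];d2=p[2]-p[3];e1=p[0]-p[3];e2=p[1]-p[2]
    print([round(np.linalg.norm(v)) for v in(d1,d2,e1,e2)],[np.degrees(np.arctan2(v[1],v[0])).round(2) for v in(d1,d2,e1,e2)])
    x=d1+d2; e=e1+e2; y=np.arctan2(x[1]-e[0],x[0]+e[1]); 
    print('yaw',np.degrees(y), 'Rsq',p.mean(0)+np.array([[np.cos(y),-np.sin(y)],[np.sin(y),np.cos(y)]])@[-60,-100])
s=env.state();print(R.from_quat(s['ee_rot']).as_matrix().round(3))
E
```

```text
scene [[ 376.   66.]
 [ 744.   93.]
 [ 764. -241.]
 [ 393. -261.]] ctr [568.9 -85.8]
[370, 372, 327, 335] [np.float64(4.31), np.float64(3.09), np.float64(92.98), np.float64(93.37)]
yaw 3.4525837243025723 Rsq [ 515.07590647 -189.23277278]
side [[ 367.   67.]
 [ 739.   95.]
 [ 759. -245.]
 [ 386. -257.]] ctr [562.8 -85.3]
[373, 373, 324, 340] [np.float64(4.31), np.float64(1.93), np.float64(93.45), np.float64(93.46)]
yaw 3.2751572247956156 Rsq [ 508.65781918 -188.52168672]
[[-0.909  0.417  0.   ]
 [ 0.417  0.909  0.   ]
 [-0.     0.    -1.   ]]
```

>>> {"fn": "carry_out", "kwargs": {"commands": [{"hand": 1,"slide": [0.5,-0.9,0],"rotation": [0,0,-0.6]},{"hand": 1,"slide": [0.5,-0.9,0],"rotation": [0,0,-0.6]},{"hand": 1,"slide": [0.5,-0.9,0],"rotation": [0,0,-0.6]},{"hand": 1,"slide": [0.5,-0.9,0],"rotation": [0,0,-0.6]},{"hand": 1,"slide": [0.5,-0.9,0],"rotation": [0,0,-0.6]},{"hand": 1,"slide": [0.5,-0.9,0],"rotation": [0,0,-0.6]},{"hand": 1,"slide": [0.5,-0.9,0],"rotation": [0,0,-0.6]},{"hand": 1,"slide": [0.5,-0.9,0],"rotation": [0,0,-0.6]},{"hand": 1,"slide": [0.5,-0.9,0],"rotation": [0,0,-0.6]},{"hand": 1,"slide": [0.5,-0.9,0],"rotation": [0,0,-0.6]}], "squeeze": 20}}

```text
time_s: 1.93
eef_pos: [461.0, 206.3, 210.1]
ee_rot: [0.506, 0.863, 0.0, 0.0]
wrist_force: [1.3, 0.4, 0.4]
finger_gap: 85.4
grasp_force: 0.0
```

>>> {"fn": "carry_out", "kwargs": {"commands": [{"hand": 1,"slide": [0.1,-0.9,0],"rotation": [0,0,-0.5]},{"hand": 1,"slide": [0.1,-0.9,0],"rotation": [0,0,-0.5]},{"hand": 1,"slide": [0.1,-0.9,0],"rotation": [0,0,-0.5]},{"hand": 1,"slide": [0.1,-0.9,0],"rotation": [0,0,-0.5]},{"hand": 1,"slide": [0.1,-0.9,0],"rotation": [0,0,-0.5]},{"hand": 1,"slide": [0.1,-0.9,0],"rotation": [0,0,-0.5]},{"hand": 1,"slide": [0.1,-0.9,0],"rotation": [0,0,-0.5]},{"hand": 1,"slide": [0.1,-0.9,0],"rotation": [0,0,-0.5]},{"hand": 1,"slide": [0.1,-0.9,0],"rotation": [0,0,-0.3]},{"hand": 1,"slide": [0,0,0],"rotation": [0,0,0]}]}}

```text
time_s: 2.77
eef_pos: [495.9, -123.5, 210.3]
ee_rot: [0.689, 0.725, -0.0, 0.001]
wrist_force: [0.2, -1.0, 0.0]
finger_gap: 85.6
grasp_force: 0.0
```

Run:
```python
from h import *
k=env.calibration('wrist'); im=env.read_camera('wrist'); cv2.imwrite('pics/w1.png',im[:,:,::-1])
for l in('right_front_wing','right_back_wing','right_squeeze','right_jaw'):
    print(l,[(np.round(d['point']),round(d['conf'],2)) for d in env.boxes_of(l,'wrist')[:3]])
print(k['xyz'],w2px(k,[[511,-189,115],[534,-188,115],[488,-190,115]]).round())
```

```text
right_front_wing [(array([ 528., -182.,  121.]), 0.84)]
right_back_wing [(array([ 489., -183.,  123.]), 0.55)]
right_squeeze [(array([546., -63.,  17.]), 0.68), (array([ 528., -180.,  124.]), 0.46)]
right_jaw [(array([ 609., -179.,   50.]), 0.81), (array([ 483., -185.,  121.]), 0.2)]
[492.64688603 -52.00797325 375.02989097] [[327. 263.]
 [352. 263.]
 [302. 262.]]
```

View pics/w1.png

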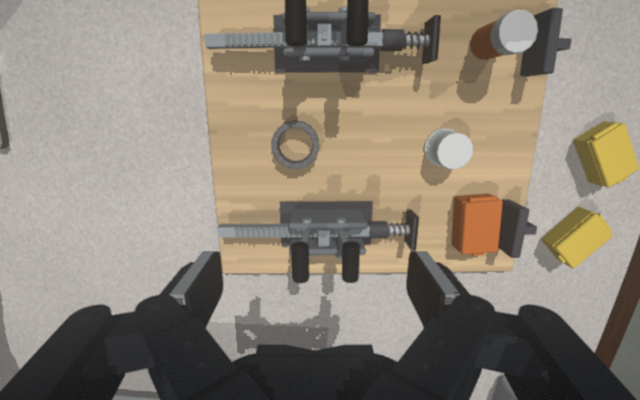

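Bars appear at (300,262) and (350,262), so their midpoint (325,262) agrees with the predicted (327,263). Squeeze point is about (509,-188,115).

>>> {"fn": "carry_out", "kwargs": {"commands": [{"hand": 1,"slide": [0.16,-0.8,0],"rotation": [0,0,0.07]},{"hand": 1,"slide": [0.16,-0.8,0],"rotation": [0,0,0]},{"hand": 1,"slide": [0,0,-0.5],"rotation": [0,0,0]},{"hand": 1,"slide": [0,0,0],"rotation": [0,0,0]},{"hand": 1,"slide": [0,0,0],"rotation": [0,0,0]}]}}

```text
time_s: 3.43
eef_pos: [508.9, -178.4, 189.2]
ee_rot: [0.681, 0.732, -0.0, -0.001]
wrist_force: [0.6, -0.0, -0.5]
finger_gap: 85.6
grasp_force: 0.0
```

Run:
```python
from h import *
k=env.calibration('wrist'); im=env.read_camera('wrist'); cv2.imwrite('pics/w2.png',im[:,:,::-1])
for l in('right_front_wing','right_back_wing'):
    print(l,[(np.round(d['point']),round(d['conf'],2)) for d in env.boxes_of(l,'wrist')[:3]])
s=env.state();print(s['eef_pos'],w2px(k,[[509,-188,115],[532,-187,115],[486,-189,115]]).round())
```

```text
right_front_wing [(array([ 528., -186.,  123.]), 0.89)]
right_back_wing [(array([ 488., -188.,  123.]), 0.88), (array([ 724., -172.,   46.]), 0.72)]
[ 509.83666931 -178.45674722  190.58179535] [[313. 212.]
 [342. 213.]
 [285. 211.]]
```

View pics/w2.png

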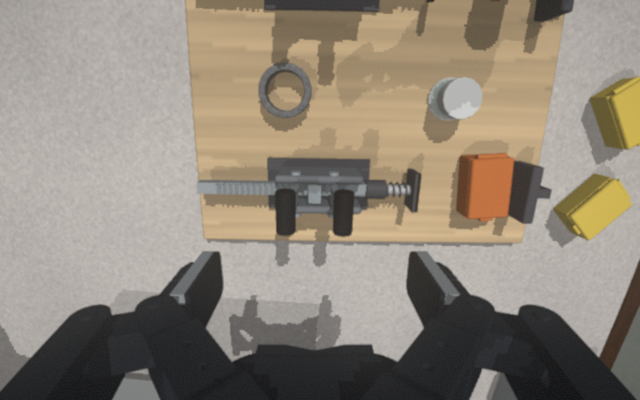

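Bars at (286,212) and (344,212), midpoint (315,212), so the squeeze point is about (510,-188). The TCP is 10 mm short in y. Going down over the wings.

>>> {"fn": "carry_out", "kwargs": {"commands": [{"hand": 1,"slide": [0,-0.25,-0.3],"rotation": [0,0,-0.1]},{"hand": 1,"slide": [0,0,-0.6],"rotation": [0,0,0]},{"hand": 1,"slide": [0,0,-0.6],"rotation": [0,0,0]},{"hand": 1,"slide": [0,0,-0.6],"rotation": [0,0,0]},{"hand": 1,"slide": [0,0,-0.4],"rotation": [0,0,0]},{"hand": 1,"slide": [0,0,0],"rotation": [0,0,0]},{"hand": 1,"slide": [0,0,0],"rotation": [0,0,0]}]}}

```text
time_s: 4.17
eef_pos: [508.8, -189.9, 89.5]
ee_rot: [0.686, 0.728, -0.0, -0.0]
wrist_force: [0.8, 0.1, 0.7]
finger_gap: 86.0
grasp_force: 0.0
```

>>> {"fn": "carry_out", "kwargs": {"commands": [{"hand": 0.4,"slide": [0,0,0],"rotation": [0,0,0]},{"hand": 0.4,"slide": [0,0,0],"rotation": [0,0,0]},{"hand": 0.2,"slide": [0,0,0],"rotation": [0,0,0]},{"hand": 0.2,"slide": [0,0,0],"rotation": [0,0,0]},{"hand": 0.1,"slide": [0,0,0],"rotation": [0,0,0]},{"hand": 0.1,"slide": [0,0,0],"rotation": [0,0,0]}], "squeeze": 20}}

```text
time_s: 4.67
eef_pos: [509.7, -190.8, 92.3]
ee_rot: [0.686, 0.727, 0.001, 0.001]
wrist_force: [-7.4, 0.1, 18.8]
finger_gap: 47.1
grasp_force: 8.9
```

Run:
```python
from h import *
cv2.imwrite('pics/w3.png',env.read_camera('wrist')[:,:,::-1])
s=env.state();print(s['eef_pos'],s['finger_gap'],s['grasp_force'],s['wrist_force'])
```

```text
[ 509.70669596 -190.72144032   92.31702411] 47.14558225029147 8.910283595323563 [-7.76862123  1.71620953 19.32259172]
```

View pics/w3.png

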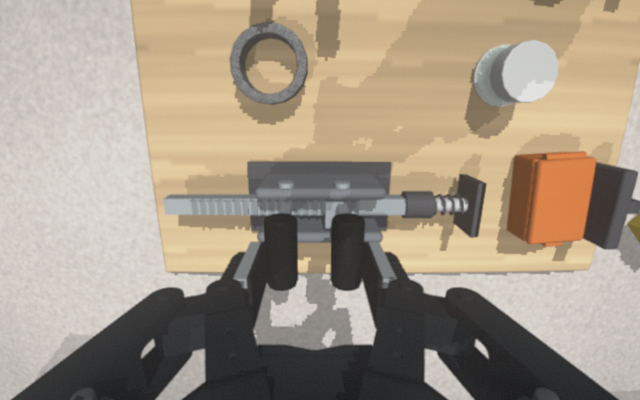

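The fingers hold both bars (281,250 and 347,250), and the jaw (470,206) is still well short of the box. The upward force is pad friction as the fingers swing forward. Continuing to pump.

>>> {"fn": "carry_out", "kwargs": {"commands": [{"hand": 0,"slide": [0,0,0.05],"rotation": [0,0,0]},{"hand": -0.05,"slide": [0,0,0],"rotation": [0,0,0]},{"hand": -0.05,"slide": [0,0,0],"rotation": [0,0,0]},{"hand": 0.6,"slide": [0,0,-0.05],"rotation": [0,0,0]},{"hand": 0.6,"slide": [0,0,0],"rotation": [0,0,0]},{"hand": 0.6,"slide": [0,0,0],"rotation": [0,0,0]},{"hand": 0.6,"slide": [0,0,0],"rotation": [0,0,0]}]}}

```text
time_s: 5.3
eef_pos: [509.4, -189.7, 89.9]
ee_rot: [0.686, 0.728, 0.0, 0.0]
wrist_force: [-0.3, -0.1, 0.3]
finger_gap: 68.1
grasp_force: 0.0
```

>>> {"fn": "carry_out", "kwargs": {"commands": [{"hand": 0.4,"slide": [0,0,0],"rotation": [0,0,0]},{"hand": 0.2,"slide": [0,0,0.05],"rotation": [0,0,0]},{"hand": 0.1,"slide": [0,0,0.05],"rotation": [0,0,0]},{"hand": 0,"slide": [0,0,0],"rotation": [0,0,0]},{"hand": -0.05,"slide": [0,0,0],"rotation": [0,0,0]},{"hand": -0.05,"slide": [0,0,0],"rotation": [0,0,0]}]}}

```text
time_s: 5.8
eef_pos: [509.5, -189.8, 94.8]
ee_rot: [0.686, 0.728, 0.0, 0.0]
wrist_force: [-5.8, 2.1, 12.8]
finger_gap: 40.6
grasp_force: 9.0
```

```bash
cat > jaw.py <<'E'
from h import *
import sys
k=env.calibration('wrist'); cv2.imwrite(f'pics/{sys.argv[1]}.png',env.read_camera('wrist')[:,:,::-1])
for l in('right_jaw','pillbox'): print(l,[(np.round(d['point']),round(d['conf'],2)) for d in env.boxes_of(l,'wrist')[:2]])
c,s_=np.cos(.0585),np.sin(.0585); P=lambda x,y,z:[510+c*x-s_*y,-189+s_*x+c*y,z]
print('jaw top, bar 0/18/36/54',w2px(k,[P(100+b,0,52) for b in(0,18,36,54)]).round().tolist(),'stop top',w2px(k,[P(215,0,55)]).round().tolist())
s=env.state();print(s['time_s'],s['eef_pos'],s['finger_gap'],s['grasp_force'],s['wrist_force'])
E
python3 jaw.py w4
```

```text
right_jaw [(array([ 640., -173.,   46.]), 0.76)]
pillbox [(array([ 804., -203.,    6.]), 0.7), (array([ 686., -167.,   45.]), 0.67)]
jaw top, bar 0/18/36/54 [[457.0, 212.0], [482.0, 212.0], [506.0, 212.0], [530.0, 212.0]] stop top [[611.0, 213.0]]
5.95 [ 509.52358627 -189.80417698   94.75143664] 40.42598696038393 9.015782251954079 [-4.79484261  1.45923865 12.70964761]
```

View pics/w4.png

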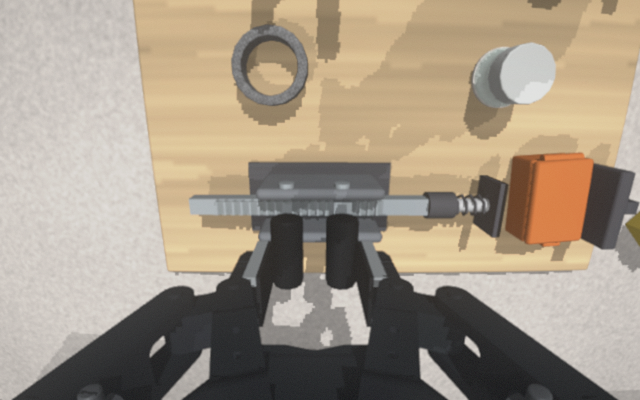

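Jaw front (506,206) has advanced about 33 mm, and the box's near face (513,200) is about 8 mm ahead. About 38 mm remains until the stop. One more full pump, then slow ones.

>>> {"fn": "carry_out", "kwargs": {"commands": [{"hand": 0.6,"slide": [0,0,-0.1],"rotation": [0,0,0]},{"hand": 0.6,"slide": [0,0,0],"rotation": [0,0,0]},{"hand": 0.6,"slide": [0,0,0],"rotation": [0,0,0]},{"hand": 0.6,"slide": [0,0,0],"rotation": [0,0,0]},{"hand": 0.4,"slide": [0,0,0],"rotation": [0,0,0]},{"hand": 0.2,"slide": [0,0,0.05],"rotation": [0,0,0]},{"hand": 0.1,"slide": [0,0,0.05],"rotation": [0,0,0]},{"hand": 0,"slide": [0,0,0],"rotation": [0,0,0]},{"hand": -0.05,"slide": [0,0,0],"rotation": [0,0,0]},{"hand": -0.05,"slide": [0,0,0],"rotation": [0,0,0]}]}}

```text
time_s: 6.78
eef_pos: [509.5, -189.9, 94.8]
ee_rot: [0.686, 0.728, 0.0, 0.0]
wrist_force: [-3.7, 1.9, 11.8]
finger_gap: 41.0
grasp_force: 9.0
```

```bash
python3 jaw.py w5
```

```text
right_jaw [(array([ 650., -175.,   50.]), 0.97)]
pillbox [(array([ 686., -165.,   44.]), 0.86), (array([ 803., -201.,    5.]), 0.49)]
jaw top, bar 0/18/36/54 [[457.0, 212.0], [482.0, 212.0], [506.0, 212.0], [530.0, 212.0]] stop top [[611.0, 213.0]]
6.9333 [ 509.55507382 -189.87746816   94.77895292] 40.51161757471642 8.952656686306 [-4.17859455  1.80867895 13.08511482]
```

View pics/w5.png

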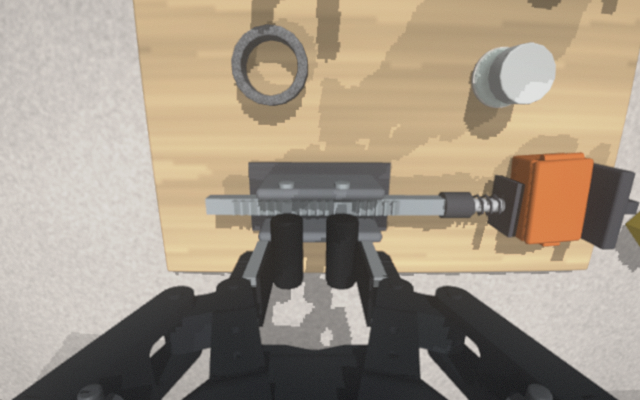

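Jaw front (521,206), bar at about 46 mm, with the jaw just at the box's near face. That pump gave about 12 mm. Next pumps use a longer opening and a slower close.

>>> {"fn": "carry_out", "kwargs": {"commands": [{"hand": 0.7,"slide": [0,0,-0.1],"rotation": [0,0,0]},{"hand": 0.7,"slide": [0,0,0],"rotation": [0,0,0]},{"hand": 0.7,"slide": [0,0,0],"rotation": [0,0,0]},{"hand": 0.7,"slide": [0,0,0],"rotation": [0,0,0]},{"hand": 0.7,"slide": [0,0,0],"rotation": [0,0,0]},{"hand": 0.7,"slide": [0,0,0],"rotation": [0,0,0]}]}}

```text
time_s: 7.43
eef_pos: [509.2, -189.8, 89.7]
ee_rot: [0.686, 0.728, 0.0, 0.0]
wrist_force: [0.0, 0.4, -0.2]
finger_gap: 72.4
grasp_force: 0.0
```

>>> {"fn": "carry_out", "kwargs": {"commands": [{"hand": 0.5,"slide": [0,0,0],"rotation": [0,0,0]},{"hand": 0.4,"slide": [0,0,0],"rotation": [0,0,0]},{"hand": 0.3,"slide": [0,0,0.03],"rotation": [0,0,0]},{"hand": 0.2,"slide": [0,0,0.03],"rotation": [0,0,0]},{"hand": 0.1,"slide": [0,0,0.03],"rotation": [0,0,0]},{"hand": 0.05,"slide": [0,0,0],"rotation": [0,0,0]},{"hand": 0,"slide": [0,0,0],"rotation": [0,0,0]},{"hand": -0.05,"slide": [0,0,0],"rotation": [0,0,0]},{"hand": -0.1,"slide": [0,0,0],"rotation": [0,0,0]},{"hand": -0.1,"slide": [0,0,0],"rotation": [0,0,0]}]}}

```text
time_s: 8.27
eef_pos: [509.6, -189.9, 94.7]
ee_rot: [0.686, 0.728, 0.001, 0.0]
wrist_force: [-4.9, 3.5, 16.0]
finger_gap: 38.7
grasp_force: 16.7
```

```bash
python3 jaw.py w6
```

```text
right_jaw [(array([ 664., -173.,   47.]), 0.84)]
pillbox [(array([ 693., -164.,   44.]), 0.61)]
jaw top, bar 0/18/36/54 [[457.0, 212.0], [482.0, 212.0], [506.0, 212.0], [530.0, 212.0]] stop top [[611.0, 213.0]]
8.4167 [ 509.64051832 -189.92034958   94.66048128] 39.148912080726035 16.692337542772293 [-5.48102787  1.53719277 16.22433145]
```

View pics/w6.png

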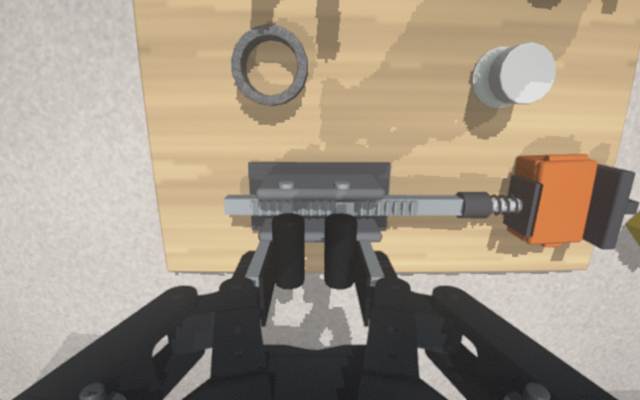

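Bar's tail moved from 206 to 225 px (about +13 mm). The jaw (540,206) is now pushing the box, which is still short of the stop (600,205). Pumping slowly again.

>>> {"fn": "carry_out", "kwargs": {"commands": [{"hand": 0.7,"slide": [0,0,-0.09],"rotation": [0,0,0]},{"hand": 0.7,"slide": [0,0,0],"rotation": [0,0,0]},{"hand": 0.7,"slide": [0,0,0],"rotation": [0,0,0]},{"hand": 0.7,"slide": [0,0,0],"rotation": [0,0,0]},{"hand": 0.7,"slide": [0,0,0],"rotation": [0,0,0]},{"hand": 0.7,"slide": [0,0,0],"rotation": [0,0,0]},{"hand": 0.4,"slide": [0,0,0],"rotation": [0,0,0]},{"hand": 0.3,"slide": [0,0,0.03],"rotation": [0,0,0]},{"hand": 0.2,"slide": [0,0,0.03],"rotation": [0,0,0]},{"hand": 0.1,"slide": [0,0,0.03],"rotation": [0,0,0]}], "squeeze": 20}}

```text
time_s: 9.25
eef_pos: [509.3, -189.9, 93.8]
ee_rot: [0.686, 0.728, 0.0, 0.0]
wrist_force: [0.7, -0.4, -2.9]
finger_gap: 47.1
grasp_force: 5.4
```

>>> {"fn": "carry_out", "kwargs": {"commands": [{"hand": 0.05,"slide": [0,0,0],"rotation": [0,0,0]},{"hand": 0.0,"slide": [0,0,0],"rotation": [0,0,0]},{"hand": -0.05,"slide": [0,0,0],"rotation": [0,0,0]},{"hand": -0.1,"slide": [0,0,0],"rotation": [0,0,0]},{"hand": -0.1,"slide": [0,0,0],"rotation": [0,0,0]}]}}

```text
time_s: 9.67
eef_pos: [509.6, -190.0, 94.6]
ee_rot: [0.686, 0.728, 0.001, 0.0]
wrist_force: [-4.8, 1.4, 14.7]
finger_gap: 38.7
grasp_force: 16.5
```

```bash
python3 jaw.py w7
```

```text
right_jaw [(array([ 678., -174.,   49.]), 0.8), (array([470., -88.,  32.]), 0.54)]
pillbox [(array([ 701., -164.,   47.]), 0.77), (array([ 805., -198.,    5.]), 0.53)]
jaw top, bar 0/18/36/54 [[457.0, 212.0], [482.0, 212.0], [506.0, 212.0], [530.0, 212.0]] stop top [[611.0, 213.0]]
9.8167 [ 509.63344099 -190.00991291   94.63234975] 38.85287219957853 16.542458832263947 [-6.05925823  1.51704597 16.30938107]
```

View pics/w7.png

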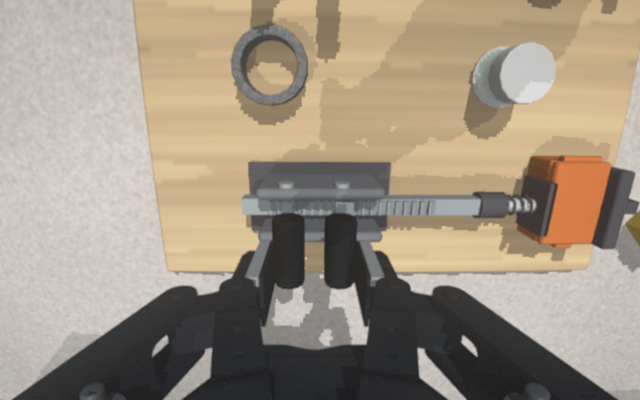

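Tail at 243 px (another +12 mm), jaw at 555 px, and the box is now practically at the stop (610,205); the nose spring isn't compressed yet. Next comes the pressing pump, closing slowly with the 20 N cap.

>>> {"fn": "carry_out", "kwargs": {"commands": [{"hand": 0.7,"slide": [0,0,-0.09],"rotation": [0,0,0]},{"hand": 0.7,"slide": [0,0,0],"rotation": [0,0,0]},{"hand": 0.7,"slide": [0,0,0],"rotation": [0,0,0]},{"hand": 0.7,"slide": [0,0,0],"rotation": [0,0,0]},{"hand": 0.7,"slide": [0,0,0],"rotation": [0,0,0]},{"hand": 0.7,"slide": [0,0,0],"rotation": [0,0,0]},{"hand": 0.4,"slide": [0,0,0],"rotation": [0,0,0]},{"hand": 0.3,"slide": [0,0,0.03],"rotation": [0,0,0]},{"hand": 0.25,"slide": [0,0,0.03],"rotation": [0,0,0]},{"hand": 0.2,"slide": [0,0,0],"rotation": [0,0,0]}], "squeeze": 20}}

```text
time_s: 10.65
eef_pos: [509.5, -189.9, 92.6]
ee_rot: [0.686, 0.728, 0.0, 0.0]
wrist_force: [-0.6, 0.7, 5.3]
finger_gap: 51.7
grasp_force: 15.1
```

>>> {"fn": "carry_out", "kwargs": {"commands": [{"hand": 0.17,"slide": [0,0,0],"rotation": [0,0,0]},{"hand": 0.15,"slide": [0,0,0.02],"rotation": [0,0,0]},{"hand": 0.12,"slide": [0,0,0],"rotation": [0,0,0]},{"hand": 0.1,"slide": [0,0,0],"rotation": [0,0,0]},{"hand": 0.1,"slide": [0,0,0],"rotation": [0,0,0]}]}}

```text
time_s: 11.07
eef_pos: [509.5, -189.8, 93.5]
ee_rot: [0.686, 0.728, 0.0, 0.0]
wrist_force: [-2.2, 1.1, 8.1]
finger_gap: 47.5
grasp_force: 19.5
```

```bash
python3 jaw.py w8
```

```text
right_jaw [(array([ 675., -173.,   48.]), 0.73)]
pillbox [(array([ 701., -164.,   42.]), 0.73), (array([ 802., -198.,    8.]), 0.66)]
jaw top, bar 0/18/36/54 [[458.0, 213.0], [483.0, 212.0], [507.0, 212.0], [531.0, 212.0]] stop top [[613.0, 213.0]]
11.2167 [ 509.53207886 -189.84555462   93.51371542] 47.98109529637151 19.540797472000122 [-2.73667949  1.94728564  7.43955731]
```

View pics/w8.png

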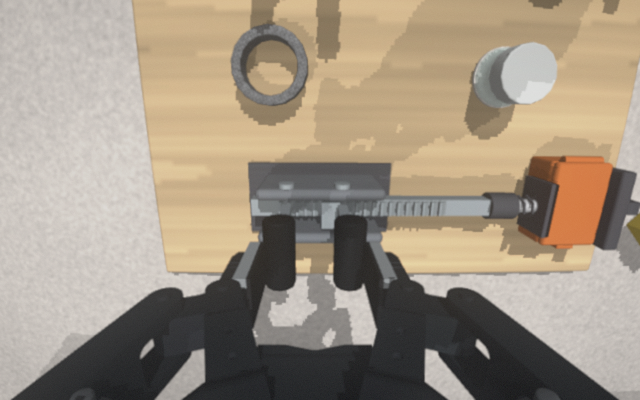

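The jaw (555,206) and box haven't moved, while the bar's collar advanced from 508 to 519 px. That puts about 7 mm into the nose spring, or roughly 11 N, with a 19.5 N pinch. I'll hold briefly to confirm it is steady, then hand in.

>>> {"fn": "carry_out", "kwargs": {"commands": [{"hand": 0.1,"slide": [0,0,0],"rotation": [0,0,0]},{"hand": 0.1,"slide": [0,0,0],"rotation": [0,0,0]},{"hand": 0.1,"slide": [0,0,0],"rotation": [0,0,0]},{"hand": 0.1,"slide": [0,0,0],"rotation": [0,0,0]},{"hand": 0.1,"slide": [0,0,0],"rotation": [0,0,0]},{"hand": 0.1,"slide": [0,0,0],"rotation": [0,0,0]}]}}

```text
time_s: 11.72
eef_pos: [509.5, -189.9, 93.5]
ee_rot: [0.686, 0.728, 0.0, 0.0]
wrist_force: [-1.8, 1.6, 7.6]
finger_gap: 47.4
grasp_force: 19.5
```

Run:
```python
from h import *
s=env.state(); print(s['finger_gap'],s['grasp_force'])
if 46<s['finger_gap']<49 and 15<s['grasp_force']<21: print(env.job_done())
```

```text
47.38614595751957 19.542493522167206
the job is handed in; nothing more can be done
None
```

I pumped the right clamp until its jaw pressed the pill box against the stop and handed the job in with the trigger still squeezed: about 11 N on the box, judged by eye from the nose spring, with a steady 19.5 N pinch; no verdict was returned.

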